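Heft the canisters and load the ballast

ROBOT

A 7-joint arm with a two-finger parallel gripper is mounted at the origin on the work surface. World frame = base frame: x ahead of the robot, y to its left, z up, the work surface at z = 0. Lengths are in m, angles in degrees, forces in N, time in s.
With the tool pointing down it reaches from about 0.425 to 0.875 m from the base axis. Payload 4.7 kg.
Tool frame: the origin (TCP) lies between the finger pads; the fingertips stand env.finger_overhang ahead of it and the grasp point (between the pads) lies 5 mm behind it (env.finger_overhang is the distance from the TCP to the fingertips, in m); z points along the fingers, y is the line along which they close (so a half turn about z gives the same grasp; the last joint's range is limited). The gripper opens to 87 mm and grips with 3 to 60 N. Pads are 19 mm wide; open, the fingers measure 117 mm over their backs; the gripper's body (75 mm by 190 mm) begins 51 mm behind the grasp point.
Start: joints at [-75.911, 18.392, -4.016, 83.108, 1.295, 78.541, -3.26], TCP at [0.149, 0.633, 0.237] pointing down, gripper open.
Joint ranges: [-163.93, 163.93], [-17.29, 119.83], [-79.2, 71.16], [3.27, 140.29], [-89.18, 269.18], [5.43, 117.66], [-154.24, 154.24]. Speed limits (degrees/s): [147.25, 147.25, 180, 180, 180, 180, 180].

INTERFACE

Orientations are given as [roll, pitch, yaw] about the fixed x, y, z axes, in that order (R = Rz(yaw) Ry(pitch) Rx(roll)).
In Python, from cell import telemetry, eyes, env, models gives the robot as it stands. The module is installed in compiled form; this text tells all that it offers.
- The arm moves only by the tool drive_tool, never from a script. Its arguments are lists of equal length, an entry for each row: "angular": the turn, a rotation vector about the tool's x, y, z in rad, a list of three; "delta_pos": the shift along the tool's x, y, z in cm, a list of three; "gripper": the finger opening in cm, from 0 to 8.7. A call has 1 to 20 rows; each row shifts and turns the commanded pose from where the row before left it, along the tool's axes as they then stand; what a row does not reach is not made up. A row lasts 1/10 s, in which the tool goes at most 50 mm and 8.59 degrees, less where a joint would pass 70% of its speed; a pose out of reach is approached as far as the arm can. A call with a gripper value outside its range is refused whole. The fingers move at their own pace and stop on an object; "squeeze" is the grip in N (left out, the last holds). Time passes only in rows, so rows that do not move let the fingers close. It gives the time, the measured TCP pose, the force, the opening and the grip force at its end, in the units of the state.
- telemetry.get_obs(): the state, without advancing time (a new reading comes with each control period).
- eyes.read_camera(name): name is "scene" or "side" or "wrist"; returns a dict with "pixels" (420x560x3 uint8, red, green, blue), "mtx" (3x3 intrinsics, pixels), "origin" and "orientation" of the camera in the world. Camera axes: x right, y down, z forward; pixel columns grow to the right and rows downward; lengths in m; the calibration is good to about 2 mm. A picture is of the moment at which its call begins. There is no depth.
- env.sign_off(): hands the job in; it is judged then, once.
Trained networks look in a picture, given as the dict that the camera call returned (one of the last four; its "shot" number tells which), for a name from the list of things; names that differ only in an ending like _2 or _b are one class to them, and where a whole thing is asked for, a point or a joint stands for the part that bears it (a point fixed in the world has none). Each returns a list of dicts, best first, with "p" (0 to 1); they miss things now and then, are a little off and sometimes report something else, mostly with a low value. They report only what shows in the picture. A call takes as long as a camera call. They do not tell look-alikes from the thing itself.
- models.search_frame(picture, target): "centre" ([column, row] in pixels, amid what is visible of it).
- models.cut_out(picture, target): "pixels" (420x560 bool, what is visible of it) and "centre" ([column, row] in pixels, amid what is visible of it).
The state is a dict: "time_s": time; "qpos": joint angles; "joint_velocities": joint speeds; "effort": joint torques, N m; "tool_pos": TCP position; "tool_rot": TCP orientation; "force": force on the tool from outside, world axes, zero at the start; "wrist_torque": the same for the moment, N m; "grip_width": finger opening in m; "grasp_force": force on a finger pad.
Only numpy, scipy, OpenCV 4.12 (cv2) and the standard library are available. Lean on these libraries where they do the work, as an engineer would, in place of code of your own. Each camera call takes 0.05 s, during which the arm holds its last target. There are 200 camera calls.

TASK

Three identical capped canisters stand on the bench; one holds a steel-filled ballast cartridge, the other two hold hollow ones. Heft them by the canister to find the heavy one and set it back down, then lift its cartridge out by the knob and seat it fully home in the empty ballast well of the grab sampler. Leave all three canisters standing upright on the bench, the two light ones closed, and tip none of them over.

Things in the scene. Friction and masses are not known exactly. Their poses are not given: they have to be found in the camera images.
- canister_a: One of three identical loose round white pots: 56 mm diameter, 70 mm tall, bore 46 mm. Origin at the centre of its underside, z up. The cap of cartridge_a rests loosely on its rim: cap top 76 mm, knob top 98 mm above the bench. The cap is narrower, so the pot can be gripped across its sides from above, 60 mm up. With cartridge, a light one weighs 1.5 to 2.5 N, the loaded one 5 to 8 N.
- cartridge_a: Lifts straight out of canister_a, unlatched. Grey rod, 28 mm diameter; black cap disc 52 mm; knob 20 mm diameter, 22 mm tall. Origin at the rod's lower end, 14 mm above the canister's underside; z up: cap underside at 56 mm, cap top (knob foot) 62, knob top 84; below the cap a 42 mm cone centres it. All three look alike: one is steel-filled, two hollow.
- canister_b: One of three identical loose round white pots: 56 mm diameter, 70 mm tall, bore 46 mm. Origin at the centre of its underside, z up. The cap of cartridge_b rests loosely on its rim: cap top 76 mm, knob top 98 mm above the bench. The cap is narrower, so the pot can be gripped across its sides from above, 60 mm up. With cartridge, a light one weighs 1.5 to 2.5 N, the loaded one 5 to 8 N.
- cartridge_b: Lifts straight out of canister_b, unlatched. Grey rod, 28 mm diameter; black cap disc 52 mm; knob 20 mm diameter, 22 mm tall. Origin at the rod's lower end, 14 mm above the canister's underside; z up: cap underside at 56 mm, cap top (knob foot) 62, knob top 84; below the cap a 42 mm cone centres it. All three look alike: one is steel-filled, two hollow.
- canister_c: One of three identical loose round white pots: 56 mm diameter, 70 mm tall, bore 46 mm. Origin at the centre of its underside, z up. The cap of cartridge_c rests loosely on its rim: cap top 76 mm, knob top 98 mm above the bench. The cap is narrower, so the pot can be gripped across its sides from above, 60 mm up. With cartridge, a light one weighs 1.5 to 2.5 N, the loaded one 5 to 8 N.
- cartridge_c: Lifts straight out of canister_c, unlatched. Grey rod, 28 mm diameter; black cap disc 52 mm; knob 20 mm diameter, 22 mm tall. Origin at the rod's lower end, 14 mm above the canister's underside; z up: cap underside at 56 mm, cap top (knob foot) 62, knob top 84; below the cap a 42 mm cone centres it. All three look alike: one is steel-filled, two hollow.
- sampler: Steel grab sampler, fixed. Origin on the bench, under the axis of its empty ballast well, an upright open tube beside its drum: 56 mm outside, bore 46 mm, 64 mm deep, rim 90 mm above the origin. z up; x towards the drum, which begins 75 mm from the well's axis, 160 mm high, lever arms behind it to 210 mm. A cartridge seated home has its cap on the rim, its origin at 34 mm.
Not all that is in view belongs to the job. What is shaped like the canister_b but green is not meant.

How it is judged (in metres and radians):
On the way:
1. the heavy canister is lifted clear of the bench with its cartridge in it (over 3 N of cartridge) (((height (world z) of canister_a above 0.01 m and z of cartridge_a in the frame of canister_a below 0.03 m and contact force between cartridge_a and canister_a above 3 N) or (height (world z) of canister_b above 0.01 m and z of cartridge_b in the frame of canister_b below 0.03 m and contact force between cartridge_b and canister_b above 3 N) or (height (world z) of canister_c above 0.01 m and z of cartridge_c in the frame of canister_c below 0.03 m and contact force between cartridge_c and canister_c above 3 N))), for 0.2 s.
At the end, for the whole second after the job is handed in: the heavy cartridge rests in the ballast well (bearing over 3 N), within 12 mm of its axis and 10 degrees of upright, cap within 7 mm of the rim; all three canisters stand on the bench within 10 degrees of upright; the other two are closed (cartridge raised under 8 mm) (((z of cartridge_a in the frame of sampler between 0.015 and 0.041 m and horizontal distance between cartridge_a and sampler below 0.012 m and angle between cartridge_a's own z axis and vertical below 0.17 rad and linear speed of cartridge_a below 0.03 m/s and contact force between cartridge_a and sampler above 3 N and z of cartridge_b in the frame of canister_b below 0.022 m and z of cartridge_c in the frame of canister_c below 0.022 m) or (z of cartridge_b in the frame of sampler between 0.015 and 0.041 m and horizontal distance between cartridge_b and sampler below 0.012 m and angle between cartridge_b's own z axis and vertical below 0.17 rad and linear speed of cartridge_b below 0.03 m/s and contact force between cartridge_b and sampler above 3 N and z of cartridge_a in the frame of canister_a below 0.022 m and z of cartridge_c in the frame of canister_c below 0.022 m) or (z of cartridge_c in the frame of sampler between 0.015 and 0.041 m and horizontal distance between cartridge_c and sampler below 0.012 m and angle between cartridge_c's own z axis and vertical below 0.17 rad and linear speed of cartridge_c below 0.03 m/s and contact force between cartridge_c and sampler above 3 N and z of cartridge_a in the frame of canister_a below 0.022 m and z of cartridge_b in the frame of canister_b below 0.022 m)) and angle between each of canister_a, canister_b, canister_c's own z axis and vertical below 0.17 rad and height (world z) of each of canister_a, canister_b, canister_c below 0.01 m); the robot touches nothing.
It fails at once if two canisters are open at the same time (cartridges raised more than 25 mm) ((z of cartridge_a in the frame of canister_a above 0.039 m and z of cartridge_b in the frame of canister_b above 0.039 m) or (z of cartridge_b in the frame of canister_b above 0.039 m and z of cartridge_c in the frame of canister_c above 0.039 m) or (z of cartridge_a in the frame of canister_a above 0.039 m and z of cartridge_c in the frame of canister_c above 0.039 m)).
It fails at once if a canister is tipped over (more than 45 degrees) (angle between any of canister_a, canister_b, canister_c's own z axis and vertical above 0.785 rad).
It also fails if it takes over 67 s, if anything falls off the work surface, if the arm or the gripper's body presses on something with over 40 N, if the wrist force passes 120 N, or if a joint passes its speed limit or range.

## Working session

There is one attempt and no reset: what is moved stays moved. The work goes in short steps, Python scripts to look and compute and a tool call to move; the robot and the scene stay as the last step left them, time stands still between calls to the robot, and variables do not carry over. Pictures are saved under pics/ and viewed, at most 10 in all, crops included, and the job is handed in when it is done.

Besides the shell and the picture viewer there is one more tool, called as name(argument=value, ...) on one line, values as JSON. drive_tool: Moves the arm, as the interface text tells. Its arguments: {"type":"object","properties":{"angular":{"type":"array","items":{"type":"array","items":{"type":"number"}}},"delta_pos":{"type":"array","items":{"type":"array","items":{"type":"number"}}},"gripper":{"type":"array","items":{"type":"number"}},"squeeze":{"type":"number"}},"required":["angular","delta_pos","gripper"]}

```bash
mkdir -p pics; cat > h.py <<'E'
import numpy as np,cv2
from cell import telemetry,eyes,env,models
from scipy.spatial.transform import Rotation as R
def camR(p):
    o=np.array(p["orientation"])
    return o if o.shape==(3,3) else R.from_euler('xyz',o,degrees=True).as_matrix()
def ray(p,uv):
    d=camR(p)@np.linalg.solve(p["mtx"],[uv[0],uv[1],1.]); return np.array(p["origin"]),d
def atz(p,uv,z):
    o,d=ray(p,uv); return o+d*(z-o[2])/d[2]
def proj(p,X):
    c=p["mtx"]@(camR(p).T@(np.array(X)-p["origin"])); return c[:2]/c[2]
E
python3 - <<'E'
from h import *
ims=[]
for n in("scene","side"):
    p=eyes.read_camera(n); ims.append(p["pixels"][:,:,::-1]); print(n,p["origin"],p["orientation"])
    for t,z in(("canister_a",.035),("cartridge_a",.087),("sampler",.08)):
        for d in models.search_frame(p,t): print(t,np.round(d["centre"]),round(d["p"],2),atz(p,d["centre"],z).round(3))
    cv2.imwrite(f"pics/{n}.png",ims[-1])
print(telemetry.get_obs(),env.finger_overhang)
E
```

```text
scene [1.18682251 0.41361352 0.63498126] [-127.13339232   -1.10324323  123.47060164]
canister_a [486. 274.] 0.69 [0.464 0.418 0.035]
canister_a [215. 227.] 0.67 [ 0.656 -0.106  0.035]
canister_a [325. 212.] 0.65 [0.471 0.064 0.035]
canister_a [191. 174.] 0.62 [ 0.525 -0.299  0.035]
canister_a [216. 181.] 0.62 [ 0.516 -0.222  0.035]
cartridge_a [329. 195.] 0.72 [0.472 0.071 0.087]
cartridge_a [192. 154.] 0.65 [ 0.515 -0.297  0.087]
cartridge_a [217. 205.] 0.59 [ 0.642 -0.107  0.087]
sampler [486. 274.] 0.58 [0.518 0.419 0.08 ]
side [ 0.41705389 -0.50225595  0.56840583] [-137.03507848   -0.3976519   -13.22243692]
canister_a [346. 252.] 0.75 [ 0.629 -0.141  0.035]
canister_a [227. 194.] 0.75 [0.447 0.047 0.035]
canister_a [304. 386.] 0.72 [ 0.496 -0.339  0.035]
canister_a [297. 298.] 0.66 [ 0.522 -0.208  0.035]
cartridge_a [225. 179.] 0.8 [0.446 0.036 0.087]
cartridge_a [349. 233.] 0.7 [ 0.627 -0.14   0.087]
sampler [232.  78.] 0.94 [0.517 0.421 0.08 ]
{'time_s': 0.4, 'qpos': array([-75.91179944,  18.3996493 ,  -4.01614558,  83.11676089,
         1.29515022,  78.54327205,  -3.25898895]), 'joint_velocities': array([-0.06107636, -0.14507432,  0.06215316, -0.008047  ,  0.07668046,
        0.04551114,  0.01803967]), 'effort': array([-1.43167176e-04, -4.90454936e+01, -4.02609520e-01, -3.12294316e+01,
       -6.37066201e-02,  3.61348700e-02,  3.75283855e-05]), 'tool_pos': array([0.14933015, 0.63254187, 0.2364181 ]), 'tool_rot': array([-1.79985478e+02,  3.37055351e-03,  1.66721884e+02]), 'force': array([ 0.56219862, -0.92188598, -0.28581283]), 'wrist_torque': array([-0.04829441,  0.02426874,  0.00024934]), 'grasp_force': 0.0, 'grip_width': 0.08719064435375642} 0.014
```

View pics/scene.png

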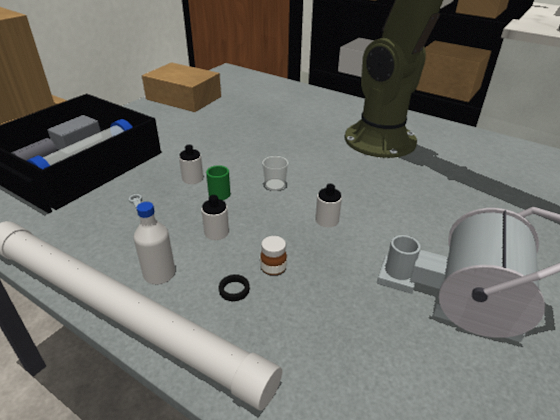

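View pics/side.png

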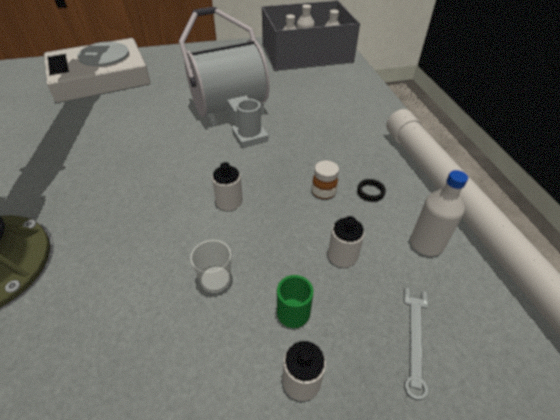

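```bash
python3 - <<'E'
from h import *
s=eyes.read_camera("scene");d=eyes.read_camera("side")
print(s["mtx"],d["mtx"][0],proj(s,[0,0,0]),proj(d,[0,0,0]))
def tri(a,b):
    o1,d1=ray(s,a);o2,d2=ray(d,b);k=np.linalg.lstsq(np.c_[d1,-d2],o2-o1,rcond=None)[0]
    x,y=o1+k[0]*d1,o2+k[1]*d2
    return ((x+y)/2).round(4),np.linalg.norm(x-y).round(4)
# knob tops / pot-base fronts by eye
for n,a,b in (("far knob",(329,186),(225,167)),("mid knob",(213,200),(349,223)),("near knob",(189,149),(305,348)),("well rim c",(405,243),(249,107)),("green top",(218,172),(295,289))): print(n,tri(a,b))
for p in(s,d):
  for x in models.cut_out(p,"canister_a"):
    m=x["pixels"]; r,c=np.nonzero(m); print(p["shot"],x["p"],x["centre"],c.min(),c.max(),r.min(),r.max(), m.sum())
E
```

```text
[[434.13901603   0.         284.90478001]
 [  0.         434.13901603 210.86140549]
 [  0.           0.           1.        ]] [381.90968916   0.         277.27158684] [379.93015938 139.10167268] [-16.82653559 265.45144827]
far knob (array([0.4512, 0.0589, 0.0947]), np.float64(0.0016))
mid knob (array([ 0.6341, -0.1224,  0.0889]), np.float64(0.003))
near knob (array([ 0.5035, -0.3137,  0.0923]), np.float64(0.0052))
well rim c (array([0.5334, 0.2685, 0.0878]), np.float64(0.0031))
green top (array([ 0.5171, -0.2113,  0.0673]), np.float64(0.0014))
3 0.96 [190.3, 170.1] 179 202 158 183 505
3 0.92 [215.3, 227.5] 202 228 209 239 652
3 0.81 [215.8, 181.5] 206 229 165 199 689
3 0.7 [327.6, 213.0] 315 340 198 227 606
3 0.65 [192.0, 151.7] 180 198 145 159 201
4 0.93 [342.5, 251.1] 328 363 228 267 857
4 0.62 [301.5, 383.4] 283 322 366 400 696
4 0.58 [296.0, 299.4] 277 313 274 328 1674
4 0.57 [225.9, 195.7] 213 242 178 210 710
```

drive_tool(angular=[[0,0,0.1488],[0,0,0.1488],[0,0,0.1488],[0,0,0.1488],[0,0,0.1488],[0,0,0.1488],[0,0,0.1488],[0,0,0.1488],[0,0,0.1488],[0,0,0],[0,0,0],[0,0,0],[0,0,0],[0,0,0],[0,0,0],[0,0,0],[0,0,0],[0,0,0],[0,0,0]], delta_pos=[[0,0,-0.3],[0,0,-0.3],[0,0,-0.3],[0,0,-0.3],[0,0,-0.3],[0,0,-0.3],[0,0,-0.3],[0,0,-0.3],[0,0,0],[-3.92,2.57,0],[-3.92,2.57,0],[-3.92,2.57,0],[-3.92,2.57,0],[-3.92,2.57,0],[-3.92,2.57,0],[-3.92,2.57,0],[-3.92,2.57,0],[-3.92,2.57,0],[0,0,0]], gripper=[8.7,8.7,8.7,8.7,8.7,8.7,8.7,8.7,8.7,8.7,8.7,8.7,8.7,8.7,8.7,8.7,8.7,8.7,8.7])

```text
time_s: 2.5
tool_pos: [0.3848, 0.2734, 0.2613]
tool_rot: [179.9, 0.0, 89.3]
force: [-0.3, 0.6, 1.4]
grip_width: 0.0871
grasp_force: 0.0
```

drive_tool(angular=[[0,0,0],[0,0,0],[0,0,0],[0,0,0],[0,0,0],[0,0,0],[0,0,0]], delta_pos=[[-4.3,1.35,0],[-4.3,1.35,0],[-4.3,1.35,0],[-4.3,1.35,0],[-4.3,1.35,0],[0,0,3],[0,0,0]], gripper=[8.7,8.7,8.7,8.7,8.7,8.7,8.7])

```text
time_s: 3.2
tool_pos: [0.4462, 0.0636, 0.2282]
tool_rot: [-179.7, 0.0, 89.8]
force: [-0.1, 0.9, -0.8]
grip_width: 0.0868
grasp_force: 0.0
```

```bash
cat > w.py <<'E'
from h import *
import sys
t=telemetry.get_obs(); p=eyes.read_camera("wrist"); im=p["pixels"][:,:,::-1].copy()
print(t["time_s"],t["tool_pos"].round(4),t["tool_rot"].round(2),p["origin"],p["orientation"])
for n in("canister_a","cartridge_a","sampler"):
    for d in models.cut_out(p,n):
        if d["p"]<.4: continue
        c=d["centre"]; (u,v),r=cv2.minEnclosingCircle(np.argwhere(d["pixels"])[:,::-1].astype(np.float32))
        print(n,round(d["p"],2),np.round(c),"circ",round(u),round(v),round(r),[(z,atz(p,(u,v),z)[:2].round(4)) for z in(.07,.076,.09)])
        cv2.circle(im,(int(u),int(v)),int(r),(0,0,255),1)
cv2.imwrite(sys.argv[1],im)
E
python3 w.py pics/w1.png
```

```text
3.2 [0.4462 0.0636 0.2282] [-1.7973e+02  5.0000e-02  8.9840e+01] [0.44653274 0.13429219 0.37547371] [ 1.65133910e+02  2.57917224e-01 -9.49687526e-02]
canister_a 0.8 [291. 174.] circ 293 191 31 [(0.07, array([0.4531, 0.0701])), (0.076, array([0.453 , 0.0713])), (0.09, array([0.4527, 0.0743]))]
cartridge_a 0.92 [291. 197.] circ 290 198 27 [(0.07, array([0.4505, 0.0626])), (0.076, array([0.4505, 0.064 ])), (0.09, array([0.4503, 0.0673]))]
sampler 0.97 [370.  10.] circ 377 6 38 [(0.07, array([0.5228, 0.2272])), (0.076, array([0.5213, 0.2253])), (0.09, array([0.5178, 0.2211]))]
```

View pics/w1.png

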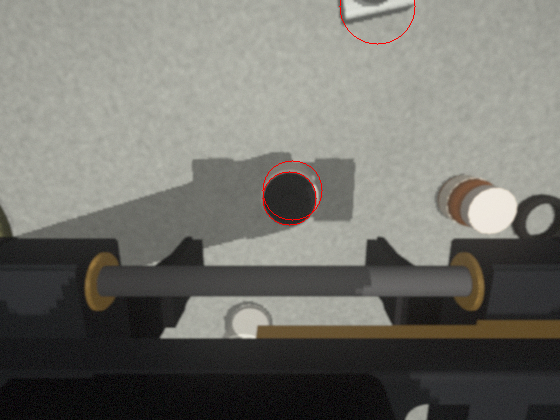

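drive_tool(angular=[[0,0,0],[0,0,0],[0,0,0],[0,0,0],[0,0,0],[0,0,0],[0,0,0],[0,0,0],[0,0,0],[0,0,0],[0,0,0],[0,0,0],[0,0,0],[0,0,0]], delta_pos=[[-0.2,0.4,3.5],[0,0,3.5],[0,0,3.5],[0,0,3.5],[0,0,2.3],[0,0,1],[0,0,0],[0,0,0],[0,0,0],[0,0,0],[0,0,0],[0,0,0],[0,0,0],[0,0,0]], gripper=[8.7,8.7,8.7,8.7,8.7,8.7,8.7,5,5,5,5,5,5,5], squeeze=30)

```text
time_s: 4.8
tool_pos: [0.4518, 0.063, 0.0579]
tool_rot: [-180.0, -0.0, 90.0]
force: [-3.2, -0.1, 7.0]
grip_width: 0.056
grasp_force: 30.0
```

drive_tool(angular=[[0,0,0],[0,0,0],[0,0,0],[0,0,0],[0,0,0],[0,0,0],[0,0,0],[0,0,0],[0,0,0],[0,0,0]], delta_pos=[[0,0,-1],[0,0,-1],[0,0,-1],[0,0,0],[0,0,0],[0,0,0],[0,0,0],[0,0,0],[0,0,0],[0,0,0]], gripper=[5,5,5,5,5,5,5,5,5,5])

```text
time_s: 5.8
tool_pos: [0.452, 0.0627, 0.0875]
tool_rot: [-180.0, 0.0, 90.0]
force: [-0.5, 0.5, -2.0]
grip_width: 0.0557
grasp_force: 30.0
```

```bash
python3 - <<'E'
from h import *
for i in range(4):
    t=telemetry.get_obs();print(t["force"].round(2),t["wrist_torque"].round(3),t["tool_pos"].round(4),t["grip_width"]); p=eyes.read_camera("side")
cv2.imwrite("pics/s1.png",p["pixels"][100:300,100:400,::-1])
E
```

```text
[-0.53  0.46 -2.03] [-0.085  0.068 -0.013] [0.452  0.0627 0.0875] 0.055721053347047
[ 0.02 -0.55 -1.96] [-0.068  0.058 -0.064] [0.452  0.0628 0.0875] 0.0558971467765834
[ 0.09 -0.27 -1.99] [-0.075  0.032 -0.051] [0.452  0.0627 0.0875] 0.05550340816529399
[-1.53 -0.44 -1.48] [-0.121 -0.001  0.038] [0.452  0.0627 0.0875] 0.05579117585248268
```

drive_tool(angular=[[0,0,0],[0,0,0],[0,0,0],[0,0,0],[0,0,0],[0,0,0],[0,0,0],[0,0,0],[0,0,0],[0,0,0],[0,0,0],[0,0,0],[0,0,0],[0,0,0],[0,0,0],[0,0,0],[0,0,0],[0,0,0],[0,0,0]], delta_pos=[[0,0,1.2],[0,0,1.2],[0,0,0.6],[0,0,0],[0,0,0],[0,0,0],[0,0,0],[0,0,0],[0,0,-3],[0,0,-4.5],[0,0,-4.8],[0,0,-4.7],[-3.08,3.03,0],[-3.08,3.03,0],[-3.08,3.03,0],[-3.08,3.03,0],[-3.08,3.03,0],[-3.08,3.03,0],[0,0,0]], gripper=[5,5,5,5,8.7,8.7,8.7,8.7,8.7,8.7,8.7,8.7,8.7,8.7,8.7,8.7,8.7,8.7,8.7])

```text
time_s: 7.9
tool_pos: [0.6351, -0.1284, 0.2253]
tool_rot: [-179.9, 0.4, 89.6]
force: [-0.3, -1.1, 0.9]
grip_width: 0.0869
grasp_force: 0.0
```

```bash
python3 w.py pics/w2.png
```

```text
7.9 [ 0.6351 -0.1284  0.2253] [-179.87    0.42   89.6 ] [ 0.63529138 -0.05675419  0.37204941] [ 1.64765087e+02  1.25593277e-01 -3.31615446e-01]
canister_a 0.79 [186. 328.] circ 182 328 22 [(0.07, array([ 0.5244, -0.2723])), (0.076, array([ 0.5266, -0.268 ])), (0.09, array([ 0.5317, -0.2581]))]
canister_a 0.76 [100.  12.] circ 86 2 43 [(0.07, array([0.4721, 0.0372])), (0.076, array([0.4754, 0.0353])), (0.09, array([0.4829, 0.031 ]))]
canister_a 0.66 [284. 162.] circ 283 184 31 [(0.07, array([ 0.6335, -0.116 ])), (0.076, array([ 0.6335, -0.1148])), (0.09, array([ 0.6336, -0.1121]))]
canister_a 0.59 [174. 246.] circ 178 256 32 [(0.07, array([ 0.5276, -0.1891])), (0.076, array([ 0.5297, -0.1865])), (0.09, array([ 0.5347, -0.1804]))]
cartridge_a 0.85 [283. 191.] circ 283 191 28 [(0.07, array([ 0.6332, -0.1223])), (0.076, array([ 0.6332, -0.121 ])), (0.09, array([ 0.6333, -0.118 ]))]
cartridge_a 0.42 [62.  1.] circ 60 0 13 [(0.07, array([0.4506, 0.0388])), (0.076, array([0.4542, 0.0369])), (0.09, array([0.4628, 0.0324]))]
```

View pics/w2.png

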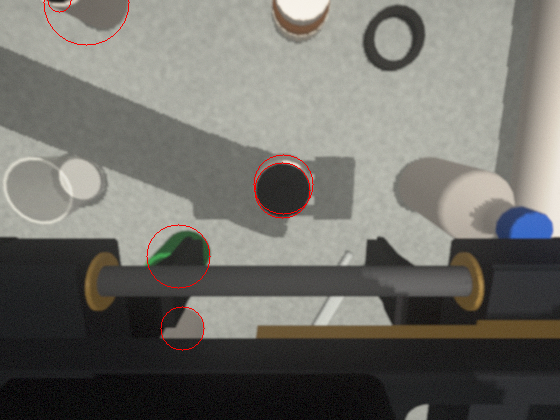

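```bash
python3 - <<'E'
from h import *
w=eyes.read_camera("wrist");s=eyes.read_camera("scene");d=eyes.read_camera("side")
for P,a,Q,b in((s,(146,210),d,(457,180)),(w,(525,216),d,(457,180))):
    o1,d1=ray(P,a);o2,d2=ray(Q,b);k=np.linalg.lstsq(np.c_[d1,-d2],o2-o1,rcond=None)[0];print(o1+k[0]*d1,o2+k[1]*d2)
print(atz(s,(136,265),.02),atz(s,(174,265),.02),atz(d,(413,245),.02),atz(d,(446,245),.02))
E
```

```text
[ 0.79986262 -0.13056951  0.16052845] [ 0.80020138 -0.13085846  0.16058357]
[ 0.81100939 -0.11743189  0.14408519] [ 0.81367021 -0.11780268  0.14624735]
[ 0.82231336 -0.16961554  0.02      ] [ 0.77951505 -0.10758333  0.02      ] [ 0.75896171 -0.14271483  0.02      ] [ 0.81767719 -0.1561764   0.02      ]
```

drive_tool(angular=[[0,0,0],[0,0,0],[0,0,0],[0,0,0],[0,0,0],[0,0,0],[0,0,0],[0,0,0],[0,0,0],[0,0,0],[0,0,0],[0,0,0],[0,0,0],[0,0,0],[0,0,0],[0,0,0],[0,0,0],[0,0,0],[0,0,0]], delta_pos=[[0.6,-0.2,2.5],[0,0,3.5],[0,0,3.5],[0,0,3.5],[0,0,2.5],[0,0,1],[0,0,0],[0,0,0],[0,0,0],[0,0,0],[0,0,0],[0,0,0],[0,0,-1],[0,0,-1],[0,0,-1],[0,0,0],[0,0,0],[0,0,0],[0,0,0]], gripper=[8.7,8.7,8.7,8.7,8.7,8.7,8.7,5,5,5,5,5,5,5,5,5,5,5,5], squeeze=30)

```text
time_s: 10.15
tool_pos: [0.6314, -0.1159, 0.092]
tool_rot: [-179.9, -0.0, 90.0]
force: [-0.1, -0.6, -1.2]
grip_width: 0.0549
grasp_force: 29.7
```

```bash
cat > f.py <<'E'
from h import *
for i in range(4):
    t=telemetry.get_obs();print(t["force"].round(2),t["wrist_torque"].round(3),t["tool_pos"].round(4),t["grip_width"].round(4)); p=eyes.read_camera("side")
E
python3 f.py
```

```text
Traceback (most recent call last):
  File "f.py", line 3, in <module>
    t=telemetry.get_obs();print(t["force"].round(2),t["wrist_torque"].round(3),t["tool_pos"].round(4),t["grip_width"].round(4)); p=eyes.read_camera("side")
                                                                                                      ^^^^^^^^^^^^^^^^^^^^^
AttributeError: 'float' object has no attribute 'round'
```

```bash
sed -i 's/t\["grip_width"\].round(4)/round(t["grip_width"],4)/' f.py; echo 'cv2.imwrite("pics/s2.png",cv2.resize(p["pixels"][100:400,200:500,::-1],None,fx=2,fy=2))'>>f.py; python3 f.py
```

```text
[-0.13 -0.63 -1.25] [-0.087  0.087  0.045] [ 0.6314 -0.1159  0.092 ] 0.0549
[-0.72  0.34 -2.21] [-0.057  0.066 -0.019] [ 0.6315 -0.1159  0.0921] 0.0545
[-0.39  0.56 -0.77] [-0.083  0.033 -0.037] [ 0.6315 -0.116   0.0921] 0.0546
[-0.32 -0.33 -2.13] [-0.086  0.081  0.033] [ 0.6316 -0.116   0.0922] 0.0545
```

View pics/s2.png

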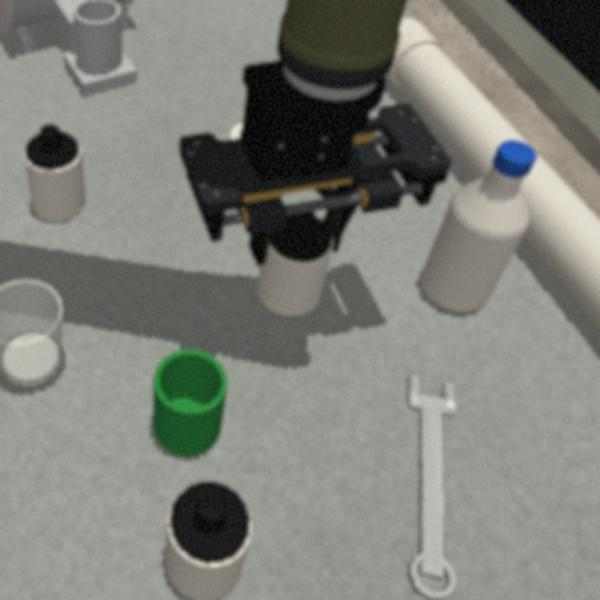

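drive_tool(angular=[[0,0,0],[0,0,0],[0,0,0],[0,0,0],[0,0,0],[0,0,0],[0,0,0],[0,0,0],[0,0,0],[0,0,0],[0,0,0],[0,0,0],[0,0,0],[0,0,0],[0,0,0],[0,0,0],[0,0,0],[0,0,0],[0,0,0],[0,0,0]], delta_pos=[[0,0,1.2],[0,0,1.2],[0,0,0.6],[0,0,0],[0,0,0],[0,0,0],[0,0,0],[0,0,0],[0,0,-3],[0,0,-4.5],[0,0,-4.8],[0,0,-4.5],[-3.28,-2.14,0],[-3.28,-2.14,0],[-3.28,-2.14,0],[-3.28,-2.14,0],[-3.28,-2.14,0],[-3.28,-2.14,0],[0,0,0],[0,0,0]], gripper=[5,5,5,5,8.7,8.7,8.7,8.7,8.7,8.7,8.7,8.7,8.7,8.7,8.7,8.7,8.7,8.7,8.7,8.7])

```text
time_s: 12.35
tool_pos: [0.5026, -0.3139, 0.2307]
tool_rot: [180.0, -0.0, 89.8]
force: [1.1, 1.0, -0.0]
grip_width: 0.0869
grasp_force: 0.0
```

```bash
python3 w.py pics/w3.png
```

```text
12.35 [ 0.5026 -0.3139  0.2307] [ 1.7996e+02 -3.0000e-02  8.9810e+01] [ 0.50212856 -0.2434024   0.37798124] [ 1.65204904e+02 -4.76458170e-02 -1.14476144e-01]
canister_a 0.88 [284. 174.] circ 284 190 25 [(0.07, array([ 0.5017, -0.3067])), (0.076, array([ 0.5017, -0.3054])), (0.09, array([ 0.5017, -0.3026]))]
canister_a 0.78 [299.  86.] circ 298 87 33 [(0.07, array([ 0.5145, -0.2135])), (0.076, array([ 0.5143, -0.2141])), (0.09, array([ 0.5137, -0.2155]))]
canister_a 0.62 [410.  12.] circ 418 4 36 [(0.07, array([ 0.6157, -0.1478])), (0.076, array([ 0.6135, -0.1497])), (0.09, array([ 0.6083, -0.154 ]))]
cartridge_a 0.41 [436.   3.] circ 438 0 9 [(0.07, array([ 0.6313, -0.1448])), (0.076, array([ 0.6288, -0.1468])), (0.09, array([ 0.6229, -0.1512]))]
```

View pics/w3.png

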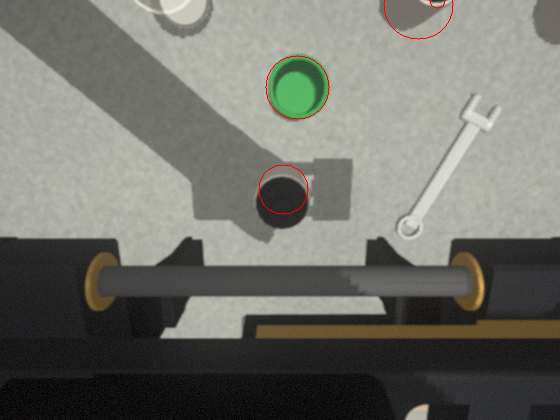

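drive_tool(angular=[[0,0,0],[0,0,0],[0,0,0],[0,0,0],[0,0,0],[0,0,0],[0,0,0],[0,0,0],[0,0,0],[0,0,0],[0,0,0],[0,0,0],[0,0,0],[0,0,0],[0,0,0],[0,0,0],[0,0,0],[0,0,0],[0,0,0],[0,0,0]], delta_pos=[[-0.3,-0.25,2.5],[0,0,3.5],[0,0,3.5],[0,0,3.5],[0,0,3],[0,0,1.2],[0,0,0],[0,0,0],[0,0,0],[0,0,0],[0,0,0],[0,0,0],[0,0,0],[0,0,-1],[0,0,-1],[0,0,-1],[0,0,0],[0,0,0],[0,0,0],[0,0,0]], gripper=[8.7,8.7,8.7,8.7,8.7,8.7,8.7,5,5,5,5,5,5,5,5,5,5,5,5,5], squeeze=40)

```text
time_s: 14.55
tool_pos: [0.5005, -0.3155, 0.088]
tool_rot: [-180.0, -0.0, 90.0]
force: [-0.6, 0.5, -7.5]
grip_width: 0.0547
grasp_force: 39.7
```

```bash
python3 f.py
```

```text
[-0.55  0.47 -7.5 ] [-0.086  0.083  0.003] [ 0.5005 -0.3155  0.088 ] 0.0547
[-0.31  0.48 -7.35] [-0.037  0.022  0.002] [ 0.5006 -0.3156  0.0881] 0.0545
[-0.19 -0.12 -6.74] [-0.096  0.011 -0.046] [ 0.5006 -0.3157  0.0881] 0.0547
[ 0.76  1.02 -7.62] [-0.052 -0.    -0.028] [ 0.5007 -0.3157  0.0883] 0.0547
```

drive_tool(angular=[[0,0,0],[0,0,0],[0,0,0],[0,0,0],[0,0,0],[0,0,0],[0,0,0],[0,0,0],[0,0,0],[0,0,0],[0,0,0],[0,0,0],[0,0,0]], delta_pos=[[0,0,1.2],[0,0,1.2],[0,0,0.6],[0,0,0],[0,0,0],[0,0,0],[0,0,0],[0,0,0],[0,0,-3],[0,0,-4.5],[0,0,-3.5],[0,0,0],[0,0,0]], gripper=[5,5,5,5,8.7,8.7,8.7,8.7,8.7,8.7,8.7,8.7,8.7])

```text
time_s: 16.05
tool_pos: [0.5014, -0.316, 0.1692]
tool_rot: [179.9, 0.0, 90.0]
force: [-0.1, -0.2, -0.7]
grip_width: 0.0871
grasp_force: 0.0
```

```bash
python3 - <<'E'
from h import *
t=telemetry.get_obs();p=eyes.read_camera("wrist");im=p["pixels"][:,:,::-1].copy()
T=t["tool_pos"];print(T,t["tool_rot"])
for X,c in(((T[0],T[1],.098),(0,0,255)),((T[0],T[1],.076),(0,255,255))):
    q=proj(p,X);print(q);cv2.circle(im,(int(q[0]),int(q[1])),2,c,-1)
g=im.max(2); m=(g<45).astype(np.uint8); m[245:]=0
n,l,s,c=cv2.connectedComponentsWithStats(m)
for i in range(1,n):
    if s[i,4]>300:print(s[i],c[i],atz(p,c[i],.08))
x0,y0=int(q[0])-70,130
cv2.imwrite("pics/w4.png",cv2.resize(cv2.convertScaleAbs(im[y0:y0+120,x0:x0+140],alpha=3,beta=0),None,fx=4,fy=4))
print(x0,y0)
E
```

```text
[ 0.50143122 -0.31600114  0.16921286] [1.79881305e+02 1.10879500e-02 9.00011453e+01]
[284.59063466 225.02563918]
[284.4882749  216.24213981]
[ 251  187   62   58 2515] [280.98250497 217.4500994 ] [ 0.49875624 -0.31578392  0.08      ]
214 130
```

View pics/w4.png

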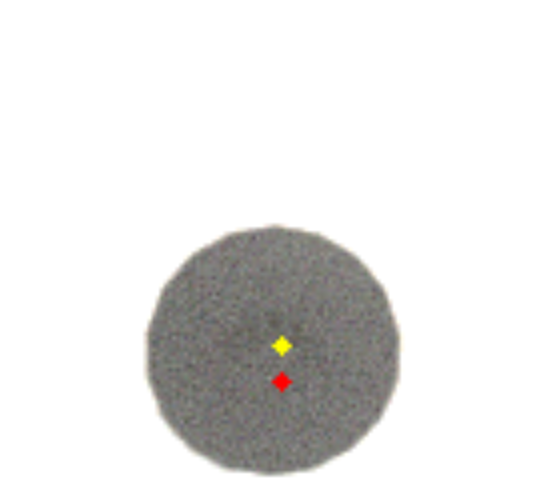

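drive_tool(angular=[[0,0,0],[0,0,0],[0,0,0],[0,0,0],[0,0,0],[0,0,0],[0,0,0],[0,0,0],[0,0,0],[0,0,0],[0,0,0],[0,0,0],[0,0,0],[0,0,0],[0,0,0],[0,0,0]], delta_pos=[[-0.1,-0.1,2.5],[0,0,3.5],[0,0,1.6],[0,0,0],[0,0,0],[0,0,0],[0,0,0],[0,0,0],[0,0,0],[0,0,0],[0,0,0],[0,0,-0.7],[0,0,-0.7],[0,0,0],[0,0,0],[0,0,0]], gripper=[8.7,8.7,8.7,8.7,1,1,1,1,1,1,1,1,1,1,1,1], squeeze=45)

```text
time_s: 17.7
tool_pos: [0.5003, -0.3174, 0.1082]
tool_rot: [179.9, 0.0, 90.0]
force: [-1.8, 2.5, 8.2]
grip_width: 0.0171
grasp_force: 45.0
```

```bash
python3 f.py; python3 - <<'E'
from h import *
p=eyes.read_camera("side");cv2.imwrite("pics/s3.png",cv2.resize(p["pixels"][230:420,200:420,::-1],None,fx=3,fy=3))
E
```

```text
[-1.82  2.48  8.17] [ 0.235  0.586 -0.048] [ 0.5003 -0.3174  0.1082] 0.0171
[-3.63  0.66 10.06] [0.226 0.623 0.005] [ 0.5003 -0.3174  0.1082] 0.017
[-2.2   1.47  7.86] [ 0.232  0.545 -0.011] [ 0.5003 -0.3174  0.1082] 0.0169
[-2.54  1.76  9.2 ] [ 0.21   0.577 -0.009] [ 0.5003 -0.3174  0.1082] 0.0168
```

View pics/s3.png

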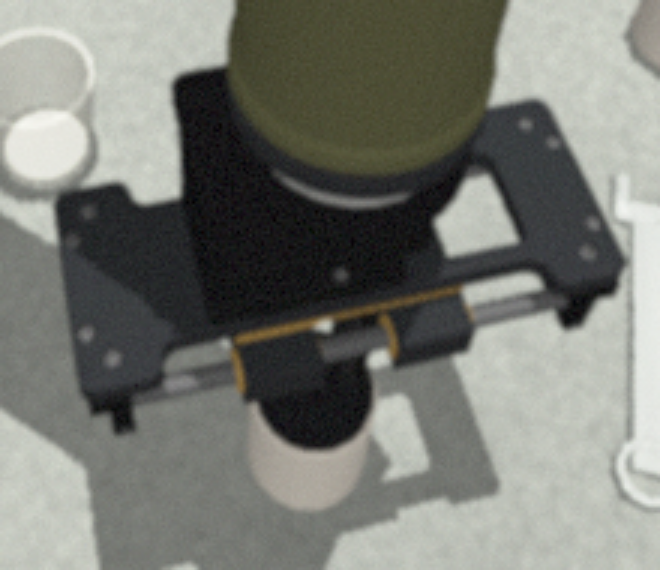

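drive_tool(angular=[[0,0,0],[0,0,0],[0,0,0],[0,0,0],[0,0,0],[0,0,0],[0,0,0],[0,0,0],[0,0,0],[0,0,0],[0,0,0],[0,0,0]], delta_pos=[[0,0,0],[0,0,0],[0,0,0],[0,0,0.7],[0,0,0.7],[0,0,0],[0,0,0],[0,0,0],[0,0,0],[0,0,0],[0,0,0],[0,0,0]], gripper=[4,4,4,4,4,4,1,1,1,1,1,1], squeeze=40)

```text
time_s: 19.15
tool_pos: [0.5001, -0.3169, 0.0927]
tool_rot: [180.0, 0.0, 90.0]
force: [0.3, -0.3, -0.3]
grip_width: 0.0191
grasp_force: 40.0
```

Good grip now; lift.

drive_tool(angular=[[0,0,0],[0,0,0],[0,0,0],[0,0,0],[0,0,0],[0,0,0]], delta_pos=[[0,0,-0.4],[0,0,-0.5],[0,0,-0.5],[0,0,-0.6],[0,0,0],[0,0,0]], gripper=[1,1,1,1,1,1])

```text
time_s: 19.75
tool_pos: [0.4999, -0.3168, 0.1127]
tool_rot: [180.0, -0.0, 90.0]
force: [-0.8, 0.4, -5.4]
grip_width: 0.0187
grasp_force: 40.0
```

```bash
python3 f.py
```

```text
[-0.8   0.4  -5.38] [-0.11   0.122  0.016] [ 0.4999 -0.3168  0.1127] 0.0187
[-0.21  0.39 -5.11] [-0.077  0.018  0.006] [ 0.4998 -0.3167  0.1125] 0.0187
[-1.16 -0.29 -5.77] [-0.041  0.077  0.026] [ 0.4997 -0.3166  0.1123] 0.019
[ 0.75 -0.16 -6.32] [-0.033  0.07  -0.008] [ 0.4997 -0.3166  0.1123] 0.019
```

drive_tool(angular=[[0,0,0],[0,0,0],[0,0,0],[0,0,0],[0,0,0],[0,0,0],[0,0,0],[0,0,0],[0,0,0],[0,0,0],[0,0,0],[0,0,0],[0,0,0],[0,0,0],[0,0,0],[0,0,0],[0,0,0],[0,0,0],[0,0,0],[0,0,0]], delta_pos=[[0,0,-1.5],[0,0,-2.5],[0,0,-3],[0,0,-2.5],[0,0,-1.5],[1.5,0.1,0],[3,0.2,0],[3.5,0.25,0],[3.7,0.3,0],[3.7,0.3,0],[3.7,0.3,0],[3.7,0.3,0],[3.7,0.3,0],[3.7,0.3,0],[3.7,0.3,0],[3.7,0.3,0],[3.5,0.3,0],[2,0.15,0],[1.3,0.1,0],[0,0,0]], gripper=[1,1,1,1,1,1,1,1,1,1,1,1,1,1,1,1,1,1,1,1])

```text
time_s: 21.95
tool_pos: [0.5349, 0.1282, 0.2224]
tool_rot: [-180.0, 0.0, 90.1]
force: [0.7, 0.1, -6.6]
grip_width: 0.019
grasp_force: 40.0
```

```bash
python3 w.py pics/w5.png; python3 f.py
```

```text
21.95 [0.5349 0.1282 0.2224] [-1.7998e+02  2.0000e-02  9.0100e+01] [0.53421651 0.19885744 0.36967161] [1.65154997e+02 9.18377756e-03 1.65730544e-01]
canister_a 0.87 [213. 230.] circ 213 239 25 [(0.07, array([0.4644, 0.0874])), (0.076, array([0.4658, 0.0896])), (0.09, array([0.4691, 0.0948]))]
cartridge_a 0.8 [285. 234.] circ 284 253 47 [(0.07, array([0.5348, 0.0728])), (0.076, array([0.5348, 0.0753])), (0.09, array([0.5348, 0.0812]))]
sampler 0.87 [281.  46.] circ 280 41 54 [(0.07, array([0.5309, 0.264 ])), (0.076, array([0.531 , 0.2627])), (0.09, array([0.5311, 0.2597]))]
[-0.33 -0.17 -6.23] [-0.114  0.026  0.039] [0.5352 0.1245 0.2226] 0.0188
[ 0.19  0.25 -6.  ] [-0.097  0.002  0.018] [0.5352 0.1248 0.2227] 0.0191
[-0.07 -0.4  -5.62] [-0.085  0.07   0.013] [0.5351 0.1253 0.2227] 0.0187
[ 0.5  -0.83 -5.29] [-0.119 -0.006 -0.044] [0.5351 0.1257 0.2227] 0.0187
```

View pics/w5.png

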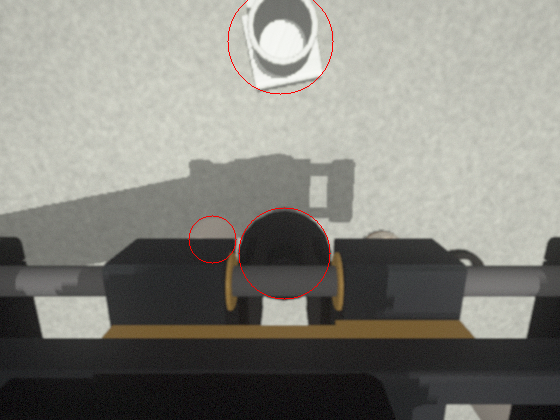

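drive_tool(angular=[[0,0,0],[0,0,0],[0,0,0],[0,0,0],[0,0,0],[0,0,0],[0,0,0],[0,0,0],[0,0,0]], delta_pos=[[2,-0.2,0],[3.5,0,0],[4,0,0],[3,0,0],[1.8,0,0],[0,0,0],[0,0,0],[0,0,0],[0,0,0]], gripper=[1,1,1,1,1,1,1,1,1])

```text
time_s: 23.25
tool_pos: [0.5335, 0.2682, 0.2228]
tool_rot: [180.0, 0.0, 89.8]
force: [-0.5, -0.6, -6.1]
grip_width: 0.0188
grasp_force: 40.0
```

```bash
python3 - <<'E'
from h import *
p=eyes.read_camera("side");q=eyes.read_camera("scene");print(telemetry.get_obs()["tool_pos"])
a=cv2.resize(p["pixels"][20:160,180:320,::-1],None,fx=2.8,fy=2.8);b=cv2.resize(q["pixels"][130:310,330:510,::-1],a.shape[:2])
cv2.imwrite("pics/s4.png",cv2.hconcat([a,b]))
E
```

```text
[0.53331147 0.26897827 0.22279809]
```

View pics/s4.png

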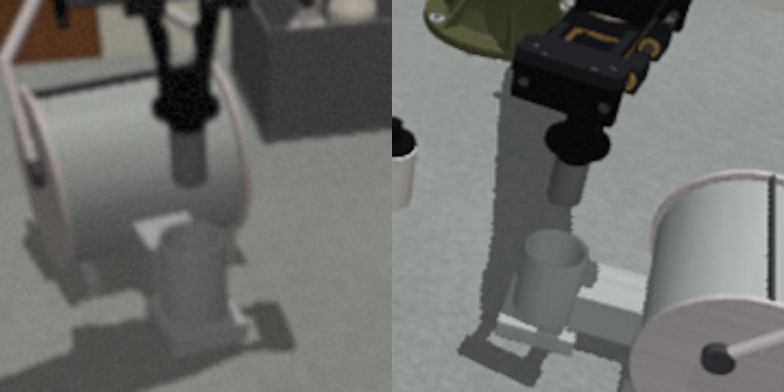

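drive_tool(angular=[[0,0,0],[0,0,0],[0,0,0],[0,0,0],[0,0,0],[0,0,0],[0,0,0],[0,0,0],[0,0,0]], delta_pos=[[0,0,1.5],[0,0,1.5],[0,0,1.5],[0,0,1.5],[0,0,1.5],[0,0,1],[0,0,1],[0,0,0],[0,0,0]], gripper=[1,1,1,1,1,1,1,1,1])

```text
time_s: 24.25
tool_pos: [0.5332, 0.2702, 0.1277]
tool_rot: [180.0, -0.0, 90.0]
force: [0.7, 0.0, -5.3]
grip_width: 0.019
grasp_force: 40.0
```

drive_tool(angular=[[0,0,0],[0,0,0],[0,0,0],[0,0,0],[0,0,0],[0,0,0]], delta_pos=[[-0.1,0,0.5],[0,0,0.4],[0,0,0.3],[0,0,0.2],[0,0,0],[0,0,0]], gripper=[1,1,1,1,1,1])

```text
time_s: 24.85
tool_pos: [0.5332, 0.2705, 0.1141]
tool_rot: [179.9, -0.1, 90.0]
force: [0.1, 4.2, -3.1]
grip_width: 0.0189
grasp_force: 40.0
```

drive_tool(angular=[[0,0,0],[0,0,0],[0,0,0],[0,0,0],[0,0,0],[0,0,0],[0,0,0],[0,0,0],[0,0,0],[0,0,0],[0,0,0]], delta_pos=[[0.1,0,0.1],[0,0,0],[0,0,0],[0,0,0],[0,0,0],[0,0,-1],[0,0,-3],[0,0,-4],[0,0,-4],[0,0,0],[0,0,0]], gripper=[1,1,5,5,5,5,5,5,5,5,5])

```text
time_s: 25.95
tool_pos: [0.5337, 0.27, 0.2343]
tool_rot: [179.9, -0.1, 90.0]
force: [0.2, -0.6, -1.0]
grip_width: 0.0499
grasp_force: 0.0
```

```bash
python3 - <<'E'
from h import *
p=eyes.read_camera("side");q=eyes.read_camera("scene");t=telemetry.get_obs();print(t["tool_pos"],t["force"])
for n,c in(("side",p),("scene",q)):
    print(n,"exp. cap centre z.096",proj(c,[.533,.269,.096]),"knob top",proj(c,[.533,.269,.118]))
a=cv2.resize(p["pixels"][60:400,180:400,::-1],(388,600));b=cv2.resize(q["pixels"][130:290,170:450,::-1],(400,228))
o=np.zeros((600,790,3),np.uint8);o[:,:388]=a;o[:228,390:]=b
c=q["pixels"][210:290,365:445,::-1];o[240:590,400:750]=cv2.resize(c,(350,350))
cv2.imwrite("pics/s5.png",o)
E
```

```text
[0.53242331 0.26970769 0.23181749] [-0.42858512  0.26687755 -0.69365178]
side exp. cap centre z.096 [248.11367292 103.26671085] knob top [247.635136   94.5796051]
scene exp. cap centre z.096 [405.47495638 240.22901577] knob top [407.66979452 231.34689148]
```

View pics/s5.png

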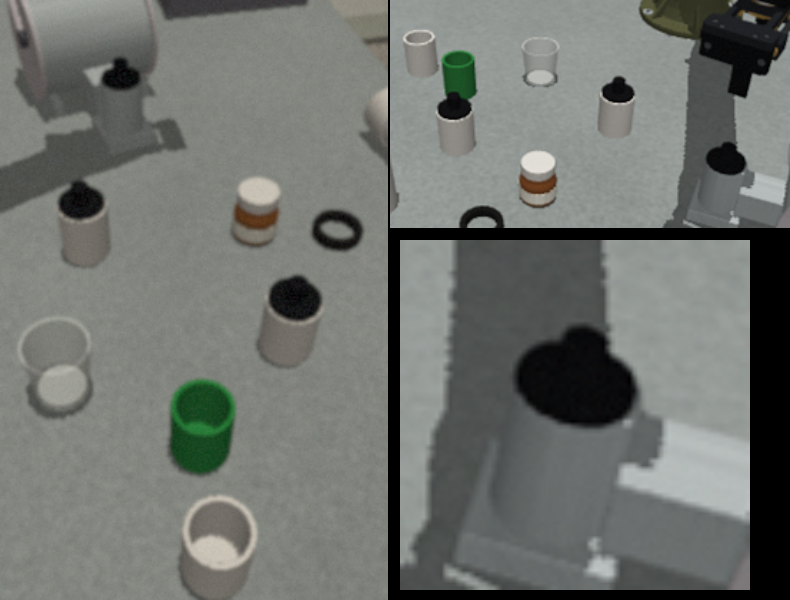

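```bash
python3 -c "
from cell import env
print(env.sign_off())"
```

```text
the job is handed in; nothing more can be done
None
```

The heavy canister was the one near (0.50, −0.32): it hefted about 7 N against about 2 N for the other two. Its cartridge now sits in the sampler's well with the cap on the rim, all three canisters stand upright with the two light ones closed, and the job was handed in at about 26 s with no verdict returned. I viewed 11 pictures, one over the limit of 10.

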